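Key the cast saucer up and out of its mould

ROBOT

A 6-joint arm with a two-finger parallel gripper is mounted at the origin on the work surface. World frame = base frame: x ahead of the robot, y to its left, z up, the work surface at z = 0. Lengths are in m, angles in degrees, forces in N, time in s.
With the tool pointing down it reaches from about 0.35 to 0.875 m from the base axis. Payload 4.2 kg.
Tool frame: the origin (TCP) lies at the very end of the fingers, on their centre line; the grasp point (between the pads) lies 19 mm behind it; z points along the fingers, y is the line along which they close (so a half turn about z gives the same grasp; the last joint's range is limited). The gripper opens to 87 mm and grips with 3 to 60 N. Pads are 19 mm wide; open, the fingers measure 117 mm over their backs; the gripper's body (75 mm by 190 mm) begins 51 mm behind the grasp point.
Start: joints at [87.009, 22.042, 0.453, 0, -68.411, -14.817], TCP at [0.191, 0.595, 0.223] pointing down, gripper open.
Joint ranges: [-179.83, 179.83], [-69.29, 118.12], [-61.27, 80.66], [-181.25, 117.63], [-171.15, -9.14], [-177.46, 177.46]. Speed limits (degrees/s): [159.86, 159.86, 180, 180, 180, 180].

INTERFACE

Orientations are given as a 3x3 rotation matrix whose columns are the frame's x, y, z axes.
In Python, from station import * gives the robot as it stands.
- The arm moves only by the shell command python3 -m pendant 'ROWS'. ROWS is JSON, a list of rows, each an object of numbers: "x", "y", "z": the shift along the world's x, y, z normalised to -1 to 1, where 1 is 250 mm; "rx", "ry", "rz": the turn, a rotation vector about the world's x, y, z normalised to -1 to 1, where 1 is 180 degrees; "claw": the opening, from 0 (shut) to 1 (fully open). A call has exactly 8 rows; each row is the pose to reach, as a shift and turn from the pose commanded when the call began, turning the shorter way round; what a row does not reach only later rows make up. A row lasts 1/8 s, in which the tool goes at most 62.5 mm and 10.7 degrees, less where a joint would pass 70% of its speed; a pose out of reach is approached as far as the arm can. A call with a number of a shift or a turn outside -1 to 1 is refused whole. A call with a gripper value outside its range is refused whole. The fingers move at their own pace and stop on an object; the grip force is fixed at half the most. Time passes only in rows, so rows that repeat a pose let the fingers close, or fill a call up. It gives the time, the measured TCP pose, the force, the opening and the grip force at its end, in the units of the state.
- sense(): the state, without advancing time (a new reading comes with each control period).
- capture(name): name is "scene" or "side" or "wrist"; returns a dict with "color" (384x512x3 uint8, red, green, blue), "mtx" (3x3 intrinsics, pixels), "world_to_cam" (4x4, takes a point from world to camera coordinates). Camera axes: x right, y up, looking along -z (the intrinsics and any distortion apply to the point x, -y, -z); pixel columns grow to the right and rows downward; lengths in m; the calibration is good to about 2 mm. A picture is of the moment at which its call begins. There is no depth.
- finish_job(): hands the job in; it is judged then, once.
Trained networks look in a picture, given as the dict that the camera call returned (one of the last four; its "shot" number tells which), for a name from the list of things; names that differ only in an ending like _2 or _b are one class to them, and where a whole thing is asked for, a point or a joint stands for the part that bears it (a point fixed in the world has none). Each returns a list of dicts, best first, with "conf" (0 to 1); they miss things now and then, are a little off and sometimes report something else, mostly with a low value. They report only what shows in the picture. A call takes as long as a camera call.
- search_frame(picture, label): "centre" ([column, row] in pixels, amid what is visible of it).
- regions_of(picture, label): "region" (384x512 bool, what is visible of it) and "centre" ([column, row] in pixels, amid what is visible of it).
The state is a dict: "time_s": time; "joints": joint angles; "joint_velocities": joint speeds; "effort": joint torques, N m; "tcp_pos": TCP position; "ee_rot": TCP orientation; "wrist_force": force on the tool from outside, world axes, zero at the start; "moment": the same for the moment, N m; "gripper_width": opening from 0.0 (shut) to 1.0 (fully open); "gripper_force": force on a finger pad.
Only numpy, scipy, OpenCV 4.12 (cv2) and the standard library are available. Lean on these libraries where they do the work, as an engineer would, in place of code of your own. Each camera call takes 0.05 s, during which the arm holds its last target. There are 200 camera calls.

TASK

Take the freshly cast concrete saucer out of its green mould. It lies flush, so first work the red T-key: press down lightly while turning it clockwise until it drops into its hidden slot, then turn it on clockwise to its stop, which pushes the saucer up; then lift the saucer straight out and lay it flat, right way up and gently, on the empty half of the wooden drying rack. Do not knock or shift the dry saucer on the rack or the other things around, and let go of everything at the end.

Things in the scene. Friction and masses are not known exactly. Their poses are not given: they have to be found in the camera images.
- mould: Green plastic casting mould fixed to the table, a block 180 (its x) x 96 (its y) x 46 mm high; origin at the centre of its underside, z up. Its cavity is centred at x = -27 mm, y = 0; a red T-key stands in an aluminium collar at x = +62 mm, y = 0.
- mould_cavity (a point): Middle of the mould's open rectangular cavity, level with the mould's top (46 mm above the table); axes as the mould's. The cavity is 93 (x) x 63 (y) mm; the floor under the saucer is 20 mm above the table. Turning the ejector to its stop pushes the saucer up 16 mm, after some idle travel, and it stays up.
- mould_collar (a point): Middle of the key's collar, level with the mould's top; axes as the mould's. Hidden below it is the ejector spindle with a slot across it, at an unknown angle at the start. The engaged key turns it clockwise (from above) with 0.15 to 0.3 N m to a firm stop, where the key's bar stands 1.2 rad clockwise of the mould's x axis. It stays where left. A half turn looks alike.
- key_grip (a point): Centre of the T-key's red bar: 50 (x) x 12 (y) x 20 mm high, z up. Captive 12 mm shaft, 1 mm play. Starts idle, bar centre 82 mm above table, bar 0.45 to 0.8 rad counter-clockwise of mould x. Pressed with 3 to 10 N and turned clockwise 0.45 to 1.1 rad, it meets the slot (within 0.1 rad) and drops 8 mm, bar centre at 74 mm; then 0.9 to 1.2 rad more to the stop: best with a regrasp.
- saucer_center (a point): Centre (half-way up) of the new grey concrete saucer, 90 (x) x 60 (y) x 26 mm, 0.19 to 0.38 kg, z up; 18 mm base with a rim 7 mm wide, 8 mm high. In the mould it lies along the mould's x, 1.5 mm clearance all round, top flush with the mould. Pushed up it stands 16 mm proud, to be gripped by the fingertips across its 60 mm width just above the mould.
- rack: Wooden slatted drying rack fixed to the table, 130 (x) x 220 (y) x 25 mm high, flat top; origin at the centre of its underside, z up.
- rack_free (a point): Middle of the rack's empty half, on the top surface of the slats, 50 mm to +y of the rack's centre, 25 mm above the table; axes as the rack's. The new saucer should lie here with its long side along the rack's x.
- dry_saucer_center (a point): Centre (half-way up) of an already dry saucer, same shape and size but whitish, loose on the rack's other half, about 70 mm to -y of the rack's centre, long side along the rack's x. Leave it alone.
- can: Blue plastic sprinkling can on the right of the table, 125 mm across, 170 mm high; origin under its centre. Leave it alone.
- mister: Green glass plant mister with brass head on the low wooden shelf on the left, 80 mm across, 132 mm high; origin under its centre. Leave it alone.
- saucers: Stack of round plastic saucers on the low wooden shelf on the left, 116 mm across, 47 mm high; the shelf (400 x 140 x 160 mm high) stands on the left of the table. Origin under its centre. Leave it alone.
- brush: Wooden-handled brush lying beyond the mould and rack near the far edge. Leave it alone.
- pot: Small empty terracotta pot, 90 mm across, 80 mm high, far left; origin under its centre. Leave it alone.
- tub: Grey plastic mixing bowl, 110 mm across, 60 mm high, far right; origin under its centre. Leave it alone.

How it is judged (in metres and radians):
On the way, in this order (a step that is already met when the one before it is completed fails the run):
1. the key has dropped fully into the spindle's slot (bar centre under 76.5 mm) (z of key_grip in the frame of mould below 0.0765 m), for 0.2 s.
2. the saucer has been pushed up at least 13 mm, key still down (z of saucer_center in the frame of mould between 0.046 and 0.056 m and z of key_grip in the frame of mould below 0.0785 m and horizontal distance between saucer_center and mould below 0.035 m and angle between saucer_center's own z axis and vertical below 0.15 rad), for 0.2 s.
3. the saucer has been lifted clear of the mould (z of saucer_center in the frame of mould above 0.075 m), for 0.1 s.
At the end, for the whole second after the job is handed in: The new saucer lies flat and right way up (within 0.08 rad) on the slats of the rack's empty half, its centre within 35 mm of the middle along the rack's x and 15 to 85 mm to +y of the rack's centre, at rest and let go; all else is undisturbed (x of saucer_center in the frame of rack between -0.035 and 0.035 m and y of saucer_center in the frame of rack between 0.015 and 0.085 m and z of saucer_center in the frame of rack between 0.034 and 0.042 m and angle between saucer_center's own z axis and vertical below 0.08 rad and linear speed of saucer below 0.02 m/s and contact force between the fingers and saucer below 0.1 N); the robot touches nothing.
It fails at once if the dry saucer is shifted by more than 15 mm (distance of dry_saucer_center from where it was at the start of the episode above 0.015 m).
It fails at once if the new saucer is thumped on the rack (over 80 N) (contact force between saucer and rack above 80 N).
It fails at once if the new saucer is dropped (falls freely at over 0.45 m/s, as after some 10 mm) (linear speed of saucer above 0.45 m/s and contact force between the fingers and saucer below 0.5 N).
It fails at once if the new saucer is tipped by more than 0.5 rad (angle between saucer_center's own z axis and vertical above 0.5 rad).
It fails at once if another thing is shifted by more than 30 mm (distance of any of can, mister, saucers, brush, pot, tub from where it was at the start of the episode above 0.03 m).
It also fails if it takes over 64 s, if anything falls off the work surface, if the arm or the gripper's body presses on something with over 40 N, if the wrist force passes 120 N, or if a joint passes its speed limit or range.

## Working session

There is one attempt and no reset: what is moved stays moved. The work goes in short steps, Python scripts to look and compute and a shell command to move; the robot and the scene stay as the last step left them, time stands still between calls to the robot, and variables do not carry over. Pictures are saved under pics/ and viewed, at most 13 in all, crops included, and the job is handed in when it is done.

```bash
ls; mkdir -p pics
cat > h.py <<'E'
from station import *
import numpy as np, cv2, json
def ray(p,uv):
    K=np.array(p["mtx"]);T=np.array(p["world_to_cam"])
    d=np.linalg.inv(K)@np.array([uv[0],uv[1],1.]);d=np.array([d[0],-d[1],-d[2]])
    R=T[:3,:3];c=-R.T@T[:3,3];return c,R.T@d
def hit(p,uv,z):
    c,d=ray(p,uv);return c+d*(z-c[2])/d[2]
def proj(p,P):
    T=np.array(p["world_to_cam"]);q=T[:3,:3]@np.array(P)+T[:3,3]
    u=np.array(p["mtx"])@np.array([q[0],-q[1],-q[2]]);return u[:2]/u[2]
def save(p,n): cv2.imwrite(f"pics/{n}.png",cv2.cvtColor(p["color"],cv2.COLOR_RGB2BGR))
E
python3 - <<'E'
from h import *
im=[]
for n in ["scene","side"]:
    p=capture(n); im.append(p["color"])
    T=np.array(p["world_to_cam"]);print(n,-T[:3,:3].T@T[:3,3],p.keys())
    for l,z in [("mould",.046),("key_grip",.082),("saucer_center",.046),("rack",.025),("dry_saucer_center",.051),("can",.1),("tub",.05),("brush",.01)]:
        for r in regions_of(p,l)[:2]:
            print(l,round(r["conf"],2),np.round(r["centre"]),np.round(hit(p,r["centre"],z),3),r["region"].sum())
            if r["conf"]>.5 and l in("mould","rack","key_grip","saucer_center","dry_saucer_center"):
                c,s,a=cv2.minAreaRect(np.argwhere(r["region"])[:,::-1].astype(np.float32)); print("  rect",np.round(cv2.boxPoints((c,s,a))).tolist())
cv2.imwrite("pics/a.png",cv2.resize(cv2.cvtColor(im[0],cv2.COLOR_RGB2BGR),(800,600)))
cv2.imwrite("pics/b.png",cv2.resize(cv2.cvtColor(im[1],cv2.COLOR_RGB2BGR),(800,600)))
E
```

```text
pics
scene [ 1.62643143 -0.39626047  0.89739749] dict_keys(['color', 'mtx', 'world_to_cam', 'shot'])
mould 0.64 [286. 192.] [0.611 0.141 0.046] 983
  rect [[258.0, 176.0], [308.0, 174.0], [309.0, 200.0], [258.0, 202.0]]
mould 0.56 [191. 204.] [ 0.547 -0.188  0.046] 1370
  rect [[151.0, 201.0], [215.0, 181.0], [224.0, 208.0], [159.0, 229.0]]
key_grip 0.48 [301. 174.] [0.574 0.218 0.082] 90
key_grip 0.25 [191. 250.] [ 0.801 -0.252  0.082] 853
saucer_center 0.55 [275. 184.] [0.548 0.128 0.046] 243
  rect [[263.0, 179.0], [287.0, 179.0], [287.0, 188.0], [263.0, 188.0]]
rack 0.67 [192. 202.] [ 0.513 -0.177  0.025] 1367
  rect [[151.0, 201.0], [215.0, 180.0], [224.0, 207.0], [160.0, 228.0]]
dry_saucer_center 0.8 [164. 202.] [ 0.508 -0.27   0.051] 434
  rect [[153.0, 197.0], [171.0, 189.0], [180.0, 211.0], [161.0, 219.0]]
dry_saucer_center 0.24 [380. 135.] [0.398 0.7   0.051] 669
can 0.67 [ 88. 229.] [ 0.619 -0.516  0.1  ] 2722
tub 0.85 [193. 248.] [ 0.762 -0.239  0.05 ] 905
tub 0.25 [286. 192.] [0.616 0.138 0.05 ] 1030
brush 0.69 [284. 236.] [0.781 0.055 0.01 ] 563
side [-0.17115851  1.186
[... 246 characters left out ...]
ect [[252.0, 169.0], [268.0, 154.0], [283.0, 169.0], [267.0, 184.0]]
saucer_center 0.56 [263. 239.] [0.549 0.121 0.046] 264
  rect [[249.0, 241.0], [270.0, 231.0], [275.0, 241.0], [254.0, 252.0]]
rack 0.82 [310. 206.] [ 0.5   -0.156  0.025] 1006
  rect [[288.0, 216.0], [311.0, 175.0], [339.0, 191.0], [316.0, 231.0]]
dry_saucer_center 0.86 [323. 188.] [ 0.492 -0.254  0.051] 324
  rect [[307.0, 192.0], [311.0, 178.0], [335.0, 184.0], [331.0, 198.0]]
dry_saucer_center 0.47 [252. 253.] [0.544 0.205 0.051] 961
can 0.71 [336. 149.] [ 0.547 -0.467  0.1  ] 896
tub 0.7 [266. 171.] [ 0.76  -0.226  0.05 ] 402
brush 0.7 [226. 213.] [0.777 0.055 0.01 ] 347
brush 0.4 [322. 187.] [ 0.519 -0.301  0.01 ] 317
```

View pics/a.png

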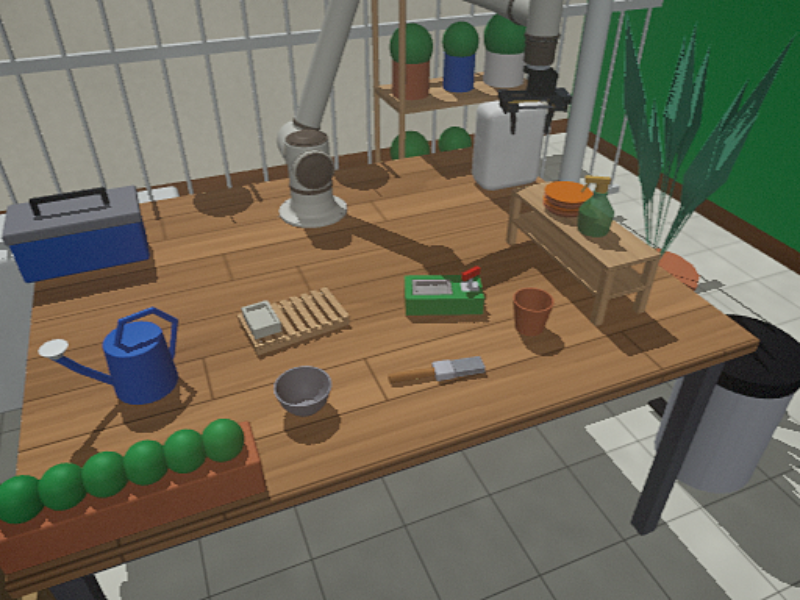

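View pics/b.png

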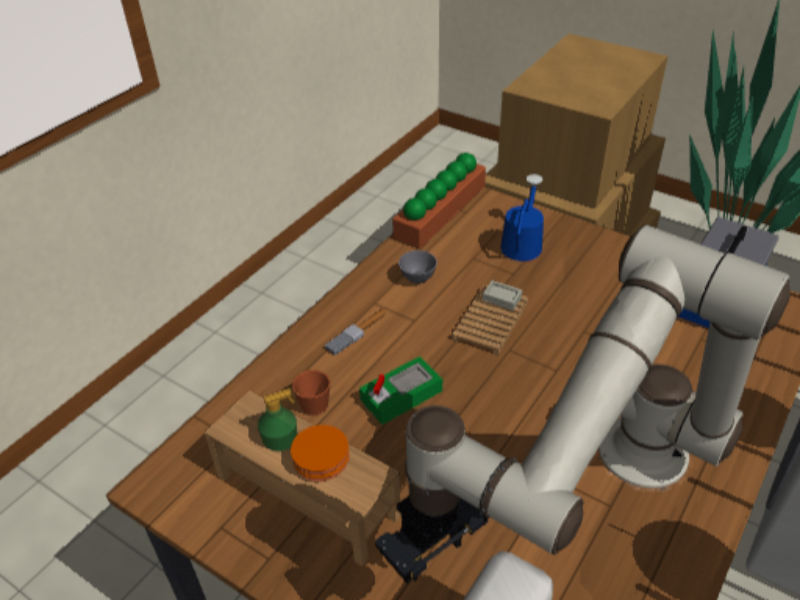

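The mould (scene ≈(286,192)) has its x axis towards the robot's left, with the red key at (301,174). The rack is at (192,202) with the white saucer on its right end, so the free half faces the mould. Next I move the wrist camera over the mould.

```bash
python3 -m pendant '[{"z":0.25},{"z":0.5},{"z":0.6},{"z":0.6,"x":0.25,"y":-0.2},{"z":0.6,"x":0.5,"y":-0.4},{"z":0.6,"x":0.75,"y":-0.6},{"z":0.6,"x":1,"y":-0.8},{"z":0.6,"x":1,"y":-1}]'
python3 -m pendant '[{"x":0.1,"y":-0.2},{"x":0.2,"y":-0.4},{"x":0.3,"y":-0.6},{"x":0.3,"y":-0.8},{"x":0.3,"y":-0.8},{"x":0.3,"y":-0.8},{"x":0.3,"y":-0.8},{"x":0.3,"y":-0.8}]'
python3 - <<'E'
from h import *
s=sense();print(s["tcp_pos"],np.round(s["ee_rot"],3).tolist(),s["joints"])
p=capture("wrist");T=np.array(p["world_to_cam"]);print(-T[:3,:3].T@T[:3,3],T[:3,:3].round(2).tolist())
print(proj(p,[.549,.125,.046]),proj(p,[.574,.218,.08]))
save(p,"w1")
for l,z in [("mould",.046),("key_grip",.092),("saucer_center",.046),("mould_collar",.046)]:
    for r in regions_of(p,l)[:2]:
        print(l,round(r["conf"],2),np.round(r["centre"]),np.round(hit(p,r["centre"],z),3),r["region"].sum())
        c=cv2.boxPoints(cv2.minAreaRect(np.argwhere(r["region"])[:,::-1].astype(np.float32)));print([hit(p,q,z)[:2].round(3).tolist() for q in c])
E
```

```text
[0.19111127 0.59502234 0.22257508] [[0.952, -0.306, -0.0], [-0.306, -0.952, 0.0], [-0.0, -0.0, -1.0]] [ 8.70086500e+01  2.20386875e+01  4.51705851e-01 -9.70667069e-05
 -6.84128346e+01 -1.48165610e+01]
[0.26309091 0.57248177 0.3848646 ] [[-0.31, -0.95, -0.0], [0.91, -0.29, -0.28], [0.27, -0.09, 0.96]]
[ 689.58337459 -437.16723294] [ 620.33797928 -525.4368428 ]$[0]: bad value
$[0]: bad value
```

View pics/w1.png

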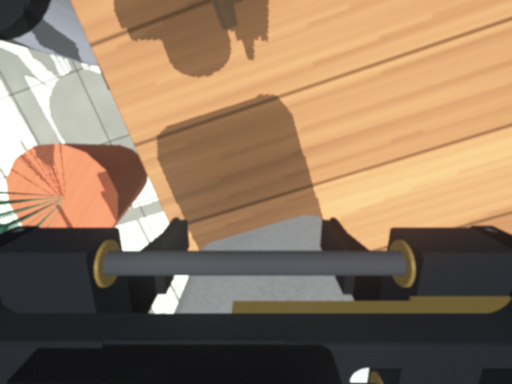

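The rows need every key, so the arm has not moved. The picture shows only the floor and the table edge under the gripper.

```bash
python3 -m pendant '[{"x":0,"y":0,"z":0.25,"rx":0,"ry":0,"rz":0,"claw":1},{"x":0,"y":0,"z":0.5,"rx":0,"ry":0,"rz":0,"claw":1},{"x":0.1,"y":-0.1,"z":0.6,"rx":0,"ry":0,"rz":0,"claw":1},{"x":0.25,"y":-0.25,"z":0.6,"rx":0,"ry":0,"rz":0,"claw":1},{"x":0.4,"y":-0.4,"z":0.6,"rx":0,"ry":0,"rz":0,"claw":1},{"x":0.55,"y":-0.6,"z":0.6,"rx":0,"ry":0,"rz":0,"claw":1},{"x":0.7,"y":-0.8,"z":0.6,"rx":0,"ry":0,"rz":0,"claw":1},{"x":0.9,"y":-1,"z":0.6,"rx":0,"ry":0,"rz":0,"claw":1}]'
python3 -m pendant '[{"x":0.15,"y":-0.2,"z":0,"rx":0,"ry":0,"rz":0,"claw":1},{"x":0.25,"y":-0.4,"z":0,"rx":0,"ry":0,"rz":0,"claw":1},{"x":0.25,"y":-0.6,"z":0,"rx":0,"ry":0,"rz":0,"claw":1},{"x":0.25,"y":-0.7,"z":0,"rx":0,"ry":0,"rz":0,"claw":1},{"x":0.25,"y":-0.7,"z":0,"rx":0,"ry":0,"rz":0,"claw":1},{"x":0.25,"y":-0.7,"z":0,"rx":0,"ry":0,"rz":0,"claw":1},{"x":0.25,"y":-0.7,"z":0,"rx":0,"ry":0,"rz":0,"claw":1},{"x":0.25,"y":-0.7,"z":0,"rx":0,"ry":0,"rz":0,"claw":1}]'
cat > m.py <<'E'
from h import *
import sys
s=sense();print(s["time_s"],s["tcp_pos"],np.round(s["ee_rot"],3).tolist(),np.round(s["joints"],1))
p=capture("wrist");T=np.array(p["world_to_cam"]);print(-T[:3,:3].T@T[:3,3])
print(proj(p,[.549,.125,.046]),proj(p,[.574,.218,.08]))
save(p,sys.argv[1]); import pickle; pickle.dump(p,open(sys.argv[1]+".pkl","wb"))
for l,z in [("mould",.046),("key_grip",.092),("saucer_center",.046),("rack",.025),("dry_saucer_center",.051)]:
    for r in regions_of(p,l)[:2]:
        print(l,round(r["conf"],2),np.round(r["centre"]),np.round(hit(p,r["centre"],z),3),r["region"].sum())
        c=cv2.boxPoints(cv2.minAreaRect(np.argwhere(r["region"])[:,::-1].astype(np.float32)));print([hit(p,q,z)[:2].round(3).tolist() for q in c])
E
python3 m.py w2
```

```text
time_s: 2.15
tcp_pos: [0.411, 0.349, 0.3733]
ee_rot: [[0.952, -0.305, 0.001], [-0.305, -0.952, 0.001], [0.0, -0.001, -1.0]]
wrist_force: [0.3, 1.0, 0.5]
gripper_width: 0.998
gripper_force: 0.0
time_s: 3.15
tcp_pos: [0.4728, 0.1767, 0.3723]
ee_rot: [[0.952, -0.305, -0.0], [-0.305, -0.952, -0.0], [-0.0, 0.0, -1.0]]
wrist_force: [-0.6, 0.2, 0.6]
gripper_width: 1.0
gripper_force: 0.0
3.15 [0.47277307 0.17666481 0.37228646] [[0.952, -0.305, -0.0], [-0.305, -0.952, -0.0], [-0.0, 0.0, -1.0]] [ 38.9   6.    0.1  -0.  -84.1  33.3]
[0.54484282 0.15422272 0.53456854]
[269.89260419 102.87822759] [211.17922852 105.28241167]
mould 0.96 [236. 102.] [0.569 0.181 0.046] 4150
[[0.543, 0.269], [0.634, 0.226], [0.569, 0.058], [0.474, 0.091]]
key_grip 0.64 [214. 102.] [0.576 0.211 0.092] 289
[[0.576, 0.243], [0.591, 0.195], [0.576, 0.19], [0.561, 0.238]]
saucer_center 0.87 [268. 108.] [0.541 0.13  0.046] 1849
[[0.534, 0.188], [0.589, 0.165], [0.557, 0.082], [0.501, 0.102]]
rack 0.77 [438.  76.] [ 0.502 -0.169  0.025] 6852
[[0.554, -0.05], [0.576, -0.287], [0.451, -0.331], [0.42, -0.081]]
dry_saucer_center 0.86 [493.  53.] [ 0.512 -0.242  0.051] 2186
[[0.561, -0.206], [0.551, -0.272], [0.451, -0.286], [0.461, -0.216]]
dry_saucer_center 0.35 [236. 100.] [0.57  0.18  0.051] 4095
[[0.544, 0.267], [0.633, 0.226], [0.57, 0.059], [0.476, 0.09]]
```

View pics/w2.png

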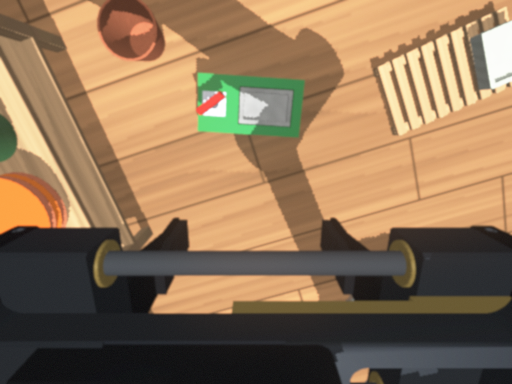

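The mould lies at about (236,102) px, with its x axis heading about 69° in world. The key bar is at (214,102), heading about 107°. I move closer, already turned for the key grasp, and measure again.

```bash
python3 -m pendant '[{"x":0.05,"y":0.05,"z":-0.08,"rx":0,"ry":0,"rz":-0.055,"claw":1},{"x":0.1,"y":0.1,"z":-0.16,"rx":0,"ry":0,"rz":-0.11,"claw":1},{"x":0.15,"y":0.15,"z":-0.24,"rx":0,"ry":0,"rz":-0.165,"claw":1},{"x":0.2,"y":0.2,"z":-0.32,"rx":0,"ry":0,"rz":-0.22,"claw":1},{"x":0.25,"y":0.25,"z":-0.4,"rx":0,"ry":0,"rz":-0.275,"claw":1},{"x":0.25,"y":0.25,"z":-0.44,"rx":0,"ry":0,"rz":-0.306,"claw":1},{"x":0.25,"y":0.25,"z":-0.44,"rx":0,"ry":0,"rz":-0.306,"claw":1},{"x":0.25,"y":0.25,"z":-0.44,"rx":0,"ry":0,"rz":-0.306,"claw":1}]'
python3 m.py w3
```

```text
time_s: 4.45
tcp_pos: [0.5356, 0.2384, 0.2633]
ee_rot: [[0.296, -0.955, 0.001], [-0.955, -0.296, 0.0], [-0.0, -0.001, -1.0]]
wrist_force: [1.2, 1.0, 0.3]
gripper_width: 1.003
gripper_force: 0.0
4.45 [0.53557477 0.23838351 0.26329414] [[0.296, -0.955, 0.001], [-0.955, -0.296, 0.0], [-0.0, -0.001, -1.0]] [ 39.8  16.8  -1.4   0.  -71.7 -22.6]
[0.55693723 0.16585208 0.42558542]
[269.64650399  81.37357175] [229.79709515 147.12358801]
mould 0.86 [247. 117.] [0.564 0.177 0.046] 6494
[[0.638, 0.225], [0.567, 0.059], [0.474, 0.087], [0.538, 0.264]]
key_grip 0.58 [229. 142.] [0.577 0.21  0.092] 472
[[0.59, 0.195], [0.575, 0.19], [0.562, 0.237], [0.578, 0.242]]
saucer_center 0.85 [271.  87.] [0.545 0.131 0.046] 3297
[[0.593, 0.166], [0.557, 0.082], [0.5, 0.1], [0.533, 0.188]]
```

View pics/w3.png

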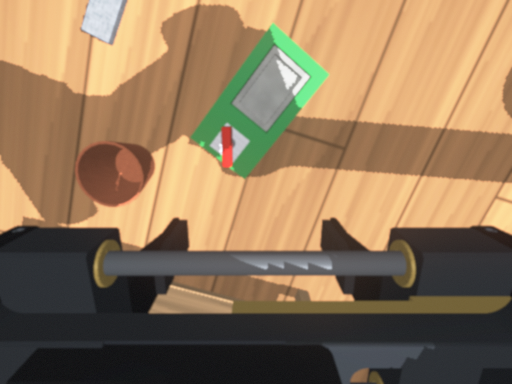

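The picture shows the mould from (275,25) to (245,178), the key bar upright at (228,147), and the pot at (113,173), clear of the tool. I refine the mould and key poses with silhouette fits.

```bash
cat > fit.py <<'E'
from h import *
import pickle,sys
from scipy.optimize import minimize
def box(p,x,y,th,L,W,z0,z1):
    c,s=np.cos(th),np.sin(th)
    return cv2.convexHull(np.array([proj(p,[x+c*a-s*b,y+s*a+c*b,z]) for a in(-L/2,L/2) for b in(-W/2,W/2) for z in(z0,z1)],np.float32))
def fit(p,mask,x0,dims):
    mask=cv2.resize(mask.astype(np.uint8),None,fx=4,fy=4,interpolation=cv2.INTER_NEAREST)
    def cost(v):
        m=np.zeros_like(mask);cv2.fillPoly(m,[np.round((box(p,*v,*dims)+.5)*4*16-8).astype(np.int32)],1,shift=4)
        return (m!=mask).sum()/mask.sum()
    S=np.vstack([x0]+[np.add(x0,d) for d in([.006,0,0],[0,.006,0],[0,0,.06])])
    r=minimize(cost,x0,method="Nelder-Mead",options=dict(initial_simplex=S,xatol=1e-5,fatol=1e-5))
    return r.x,r.fun
def masks(p):
    h=cv2.cvtColor(p["color"],cv2.COLOR_RGB2HSV);H,S,V=cv2.split(h)
    g=((H>50)&(H<85)&(S>130)&(V>40)).astype(np.uint8);r=(((H<4)|(H>176))&(S>190)&(V>80)).astype(np.uint8)
    def big(m,near):
        n,l,st,c=cv2.connectedComponentsWithStats(m);k=[i for i in range(1,n) if st[i,4]>30 and np.hypot(*(c[i]-near))<60]
        return l==max(k,key=lambda i:st[i,4])
    G=big(g,proj(p,[.56,.17,.046]));R=big(r,proj(p,[.577,.216,.08]))
    f=np.zeros(G.shape,np.uint8);cv2.fillPoly(f,[cv2.convexHull(np.argwhere(G|R*0)[:,::-1].astype(np.int32))],1)
    return f,R
if __name__=="__main__":
  for n in sys.argv[1:]:
    p=pickle.load(open(n+".pkl","rb"));G,R=masks(p)
    v,f=fit(p,G,[.556,.159,1.2],(.18,.096,0,.046));c,s=np.cos(v[2]),np.sin(v[2])
    print(n,"mould",v.round(4),np.degrees(v[2]),f,"collar",v[:2]+.062*np.array([c,s]),"cav",v[:2]-.027*np.array([c,s]))
    for z in(.072,.064): 
        k,f=fit(p,R,[.577,.216,1.85],(.05,.012,z,z+.02));print("key",k.round(4),np.degrees(k[2]),f)
E
python3 fit.py w2 w3
python3 - <<'E'
from h import *
import pickle
p=pickle.load(open("w2.pkl","rb"))
for uv in [(0,50),(60,125),(130,240)]: print("shelf",hit(p,uv,.16))
print("mister",hit(p,(8,135),.25))
p=pickle.load(open("w3.pkl","rb"));print("pot",hit(p,(113,173),.08))
E
```

```text
shelf [0.71211124 0.43643597 0.16      ]
shelf [0.60737163 0.41028696 0.16      ]
shelf [0.42209225 0.39353726 0.16      ]
mister [0.59982482 0.40520733 0.25      ]
pot [0.71121894 0.29579384 0.08      ]Traceback (most recent call last):
  File "fit.py", line 26, in <module>
    p=pickle.load(open(n+".pkl","rb"));G,R=masks(p)
                                           ~~~~~^^^
  File "fit.py", line 21, in masks
    G=big(g,proj(p,[.56,.17,.046]));R=big(r,proj(p,[.577,.216,.08]))
                                      ~~~^^^^^^^^^^^^^^^^^^^^^^^^^^^
  File "fit.py", line 20, in big
    return l==max(k,key=lambda i:st[i,4])
              ~~~^^^^^^^^^^^^^^^^^^^^^^^^
ValueError: max() iterable argument is empty
```

```bash
sed -i 's/r=(((H<4)|(H>176))&(S>190)&(V>80))/r=(((H<8)|(H>172))\&(S>150)\&(V>60))/' fit.py; python3 fit.py w2 w3
python3 - <<'E'
from fit import *
p=pickle.load(open("w3.pkl","rb"));G,R=masks(p);print(G.sum(),R.sum(),p["color"][140:150:3,222:236:3].tolist())
E
```

```text
w2 mould [0.5096 0.1908 0.4114] 23.56903421306976 1.8410632036847492 collar [0.56646466 0.21559984] cav [0.48488913 0.18001286]
key [0.5784 0.2193 1.8298] 104.83706198820263 0.4797705314009662
key [0.5784 0.2197 1.7875] 102.41855452028793 0.43327294685990336
w3 mould [0.5745 0.224  1.2761] 73.11757927668974 1.6722629374813043 collar [0.59251053 0.28336955] cav [0.56666416 0.19820521]
key [0.578  0.2184 1.824 ] 104.50867891529545 0.327991452991453
key [0.5778 0.2199 1.8343] 105.0995280884144 0.2589031339031339
3343 351 [[[183, 97, 94], [191, 60, 50], [192, 63, 53], [129, 69, 64], [160, 161, 164]], [[186, 101, 99], [193, 63, 53], [191, 62, 52], [144, 66, 59], [130, 129, 131]], [[211, 151, 153], [190, 61, 51], [203, 64, 54], [214, 79, 72], [166, 165, 169]], [[223, 178, 183], [241, 72, 61], [253, 80, 72], [236, 95, 91], [200, 199, 205]]]
```

```bash
python3 - <<'E'
s=open("fit.py").read()
s=s.replace("g=((H>50)&(H<85)&(S>130)&(V>40))","g=((H>40)&(H<90)&(S>90)&(V>25))")
s=s.replace('G=big(g,proj(p,[.56,.17,.046]))','yy,xx=np.mgrid[:384,:512];q=proj(p,[.56,.17,.046]);G=(cv2.morphologyEx(g,cv2.MORPH_OPEN,np.ones((3,3)))>0)&(np.hypot(xx-q[0],yy-q[1])<110)&(yy<215)')
open("fit.py","w").write(s)
E
python3 fit.py w2 w3
```

```text
w2 mould [0.5551 0.1598 1.2013] 68.82938299905807 0.02748319193212742 collar [0.57750034 0.21759612] cav [0.54535831 0.13460281]
key [0.5784 0.2193 1.8298] 104.83706198820263 0.4797705314009662
key [0.5784 0.2197 1.7875] 102.41855452028793 0.43327294685990336
w3 mould [0.5552 0.1601 1.1934] 68.37534790674827 0.01590363511659808 collar [0.57804601 0.21769514] cav [0.54524733 0.13495914]
key [0.578  0.2184 1.824 ] 104.50867891529545 0.327991452991453
key [0.5778 0.2199 1.8343] 105.0995280884144 0.2589031339031339
```

The fits agree: mould heading 68.5°, cavity (0.545, 0.135), collar and key (0.578, 0.218), bar at 104.7°. Next I go above the key, descend and grip.

```bash
python3 -m pendant '[{"x":0.17,"y":-0.08,"z":0,"rx":0,"ry":0,"rz":-0.014,"claw":1},{"x":0.17,"y":-0.08,"z":-0.1,"rx":0,"ry":0,"rz":-0.014,"claw":1},{"x":0.17,"y":-0.08,"z":-0.3,"rx":0,"ry":0,"rz":-0.014,"claw":1},{"x":0.17,"y":-0.08,"z":-0.5,"rx":0,"ry":0,"rz":-0.014,"claw":1},{"x":0.17,"y":-0.08,"z":-0.65,"rx":0,"ry":0,"rz":-0.014,"claw":1},{"x":0.17,"y":-0.08,"z":-0.75,"rx":0,"ry":0,"rz":-0.014,"claw":1},{"x":0.17,"y":-0.08,"z":-0.788,"rx":0,"ry":0,"rz":-0.014,"claw":1},{"x":0.17,"y":-0.08,"z":-0.788,"rx":0,"ry":0,"rz":-0.014,"claw":1}]'
python3 -m pendant '[{"x":0,"y":0,"z":0,"rx":0,"ry":0,"rz":0,"claw":0},{"x":0,"y":0,"z":0,"rx":0,"ry":0,"rz":0,"claw":0},{"x":0,"y":0,"z":0,"rx":0,"ry":0,"rz":0,"claw":0},{"x":0,"y":0,"z":0,"rx":0,"ry":0,"rz":0,"claw":0},{"x":0,"y":0,"z":0,"rx":0,"ry":0,"rz":0,"claw":0},{"x":0,"y":0,"z":0,"rx":0,"ry":0,"rz":0,"claw":0},{"x":0,"y":0,"z":0,"rx":0,"ry":0,"rz":0,"claw":0},{"x":0,"y":0,"z":0,"rx":0,"ry":0,"rz":0,"claw":0}]'
```

```text
time_s: 5.75
tcp_pos: [0.578, 0.2184, 0.0656]
ee_rot: [[0.252, -0.968, -0.0], [-0.968, -0.252, -0.0], [0.0, 0.0, -1.0]]
wrist_force: [0.2, -0.0, 1.0]
gripper_width: 1.001
gripper_force: 0.0
time_s: 6.75
tcp_pos: [0.5778, 0.2183, 0.0655]
ee_rot: [[0.252, -0.968, -0.0], [-0.968, -0.252, -0.0], [0.0, 0.0, -1.0]]
wrist_force: [-0.0, -0.3, -0.3]
gripper_width: 0.172
gripper_force: 0.0
```

```bash
python3 -m pendant '[{"x":0,"y":0,"z":0,"rx":0,"ry":0,"rz":0,"claw":0},{"x":0,"y":0,"z":0,"rx":0,"ry":0,"rz":0,"claw":0},{"x":0,"y":0,"z":0,"rx":0,"ry":0,"rz":0,"claw":0},{"x":0,"y":0,"z":0,"rx":0,"ry":0,"rz":0,"claw":0},{"x":0,"y":0,"z":-0.002,"rx":0,"ry":0,"rz":0,"claw":0},{"x":0,"y":0,"z":-0.004,"rx":0,"ry":0,"rz":0,"claw":0},{"x":0,"y":0,"z":-0.004,"rx":0,"ry":0,"rz":0,"claw":0},{"x":0,"y":0,"z":-0.004,"rx":0,"ry":0,"rz":0,"claw":0}]'
```

```text
time_s: 7.75
tcp_pos: [0.578, 0.2184, 0.0654]
ee_rot: [[0.252, -0.968, 0.001], [-0.968, -0.252, 0.0], [0.0, -0.001, -1.0]]
wrist_force: [-1.4, -0.9, 5.9]
gripper_width: 0.138
gripper_force: 30.0
```

Gripped at 12 mm, pressing with about 6 N. Now I turn clockwise in small steps.

```bash
python3 -m pendant '[{"x":0,"y":0,"z":0,"rx":0,"ry":0,"rz":-0.015,"claw":0},{"x":0,"y":0,"z":0,"rx":0,"ry":0,"rz":-0.03,"claw":0},{"x":0,"y":0,"z":0,"rx":0,"ry":0,"rz":-0.045,"claw":0},{"x":0,"y":0,"z":0,"rx":0,"ry":0,"rz":-0.06,"claw":0},{"x":0,"y":0,"z":0,"rx":0,"ry":0,"rz":-0.075,"claw":0},{"x":0,"y":0,"z":0,"rx":0,"ry":0,"rz":-0.09,"claw":0},{"x":0,"y":0,"z":0,"rx":0,"ry":0,"rz":-0.105,"claw":0},{"x":0,"y":0,"z":0,"rx":0,"ry":0,"rz":-0.12,"claw":0}]'; python3 -c "
from station import *;s=sense();print(s['moment'],s['tcp_pos'],s['wrist_force'])"
```

```text
time_s: 8.75
tcp_pos: [0.5788, 0.2188, 0.0654]
ee_rot: [[-0.123, -0.992, 0.002], [-0.992, 0.123, 0.001], [-0.001, -0.002, -1.0]]
wrist_force: [-0.4, 0.2, 3.6]
gripper_width: 0.13
gripper_force: 30.0
[ 0.11043823 -0.11345519  0.02016182] [0.5787702  0.21882462 0.06538587] [-0.44290333  0.1734658   3.57998202]
```

```bash
python3 -m pendant '[{"x":0,"y":0,"z":-0.002,"rx":0,"ry":0,"rz":-0.01,"claw":0},{"x":0,"y":0,"z":-0.002,"rx":0,"ry":0,"rz":-0.02,"claw":0},{"x":0,"y":0,"z":-0.002,"rx":0,"ry":0,"rz":-0.03,"claw":0},{"x":0,"y":0,"z":-0.002,"rx":0,"ry":0,"rz":-0.04,"claw":0},{"x":0,"y":0,"z":-0.002,"rx":0,"ry":0,"rz":-0.05,"claw":0},{"x":0,"y":0,"z":-0.002,"rx":0,"ry":0,"rz":-0.06,"claw":0},{"x":0,"y":0,"z":-0.002,"rx":0,"ry":0,"rz":-0.07,"claw":0},{"x":0,"y":0,"z":-0.002,"rx":0,"ry":0,"rz":-0.08,"claw":0}]'; python3 -c "
from station import *;s=sense();print(s['moment'],s['tcp_pos'],s['wrist_force'])"
```

```text
time_s: 9.75
tcp_pos: [0.5788, 0.2189, 0.0652]
ee_rot: [[-0.365, -0.931, 0.003], [-0.931, 0.365, 0.001], [-0.002, -0.002, -1.0]]
wrist_force: [-1.4, 0.0, 5.0]
gripper_width: 0.137
gripper_force: 30.0
[0.14930104 0.02374284 0.01947136] [0.57883459 0.2188675  0.06516185] [-1.3795543   0.00764119  4.9577668 ]
```

```bash
python3 -m pendant '[{"x":0,"y":0,"z":-0.001,"rx":0,"ry":0,"rz":-0.01,"claw":0},{"x":0,"y":0,"z":-0.001,"rx":0,"ry":0,"rz":-0.02,"claw":0},{"x":0,"y":0,"z":-0.001,"rx":0,"ry":0,"rz":-0.03,"claw":0},{"x":0,"y":0,"z":-0.001,"rx":0,"ry":0,"rz":-0.04,"claw":0},{"x":0,"y":0,"z":-0.001,"rx":0,"ry":0,"rz":-0.05,"claw":0},{"x":0,"y":0,"z":-0.001,"rx":0,"ry":0,"rz":-0.06,"claw":0},{"x":0,"y":0,"z":-0.001,"rx":0,"ry":0,"rz":-0.07,"claw":0},{"x":0,"y":0,"z":-0.001,"rx":0,"ry":0,"rz":-0.08,"claw":0}]'; python3 -c "
from station import *;s=sense();print(s['moment'],s['tcp_pos'],s['wrist_force'])"
```

```text
time_s: 10.75
tcp_pos: [0.5787, 0.2184, 0.0638]
ee_rot: [[-0.586, -0.81, 0.002], [-0.81, 0.586, 0.001], [-0.001, -0.001, -1.0]]
wrist_force: [3.5, -0.5, 1.2]
gripper_width: 0.134
gripper_force: 30.0
[-0.26521911 -1.11712841  0.00409178] [0.57865688 0.21844128 0.06380559] [ 3.50471391 -0.52696296  1.1533102 ]
```

The tool dropped 1.5 mm and the load vanished, so the slot was met. I follow it down.

```bash
python3 -m pendant '[{"x":0,"y":0,"z":-0.004,"rx":0,"ry":0,"rz":0,"claw":0},{"x":0,"y":0,"z":-0.008,"rx":0,"ry":0,"rz":0,"claw":0},{"x":0,"y":0,"z":-0.012,"rx":0,"ry":0,"rz":0,"claw":0},{"x":0,"y":0,"z":-0.016,"rx":0,"ry":0,"rz":0,"claw":0},{"x":0,"y":0,"z":-0.02,"rx":0,"ry":0,"rz":0,"claw":0},{"x":0,"y":0,"z":-0.024,"rx":0,"ry":0,"rz":0,"claw":0},{"x":0,"y":0,"z":-0.026,"rx":0,"ry":0,"rz":0,"claw":0},{"x":0,"y":0,"z":-0.026,"rx":0,"ry":0,"rz":0,"claw":0}]'; python3 -c "
from station import *;s=sense();print(s['moment'],s['tcp_pos'],s['wrist_force'])"
```

```text
time_s: 11.75
tcp_pos: [0.5788, 0.2187, 0.0592]
ee_rot: [[-0.584, -0.811, 0.002], [-0.811, 0.584, 0.001], [-0.002, -0.002, -1.0]]
wrist_force: [3.6, -1.4, 9.1]
gripper_width: 0.134
gripper_force: 30.0
[-0.39673164 -1.08798862 -0.01325256] [0.57875985 0.21867121 0.05915626] [ 3.63442627 -1.38413932  9.14084468]
```

```bash
python3 -m pendant '[{"x":0,"y":0,"z":0,"rx":0,"ry":0,"rz":-0.01,"claw":0},{"x":0,"y":0,"z":0,"rx":0,"ry":0,"rz":-0.02,"claw":0},{"x":0,"y":0,"z":0,"rx":0,"ry":0,"rz":-0.03,"claw":0},{"x":0,"y":0,"z":0,"rx":0,"ry":0,"rz":-0.04,"claw":0},{"x":0,"y":0,"z":0,"rx":0,"ry":0,"rz":-0.04,"claw":0},{"x":0,"y":0,"z":0,"rx":0,"ry":0,"rz":-0.04,"claw":0},{"x":0,"y":0,"z":0,"rx":0,"ry":0,"rz":-0.04,"claw":0},{"x":0,"y":0,"z":0,"rx":0,"ry":0,"rz":-0.04,"claw":0}]'
python3 - <<'E'
from fit import *
s=sense();print(s['moment'],s['tcp_pos'],s['wrist_force'],s["joints"])
a=capture("scene");b=capture("side")
for p,n in((a,"s1"),(b,"d1")):
    u=proj(p,[.578,.218,.08]).astype(int);print(u)
    c=p["color"][u[1]-30:u[1]+30,u[0]-40:u[0]+40]
    cv2.imwrite(f"pics/{n}.png",cv2.cvtColor(cv2.resize(c,None,fx=8,fy=8,interpolation=cv2.INTER_CUBIC),cv2.COLOR_RGB2BGR))
E
```

```text
time_s: 12.75
tcp_pos: [0.579, 0.2181, 0.0591]
ee_rot: [[-0.681, -0.732, 0.003], [-0.732, 0.681, -0.0], [-0.002, -0.002, -1.0]]
wrist_force: [3.7, -3.6, 7.8]
gripper_width: 0.134
gripper_force: 30.0
[-1.00061646 -1.42068429  0.08921133] [0.57896083 0.2181218  0.05911645] [ 3.70664789 -3.5600717   7.81400568] [ 35.66249056  30.21979293 -11.99762974   0.13242315 -47.67146718
 -78.68574443]
[301 174]
[242 246]
```

View pics/s1.png

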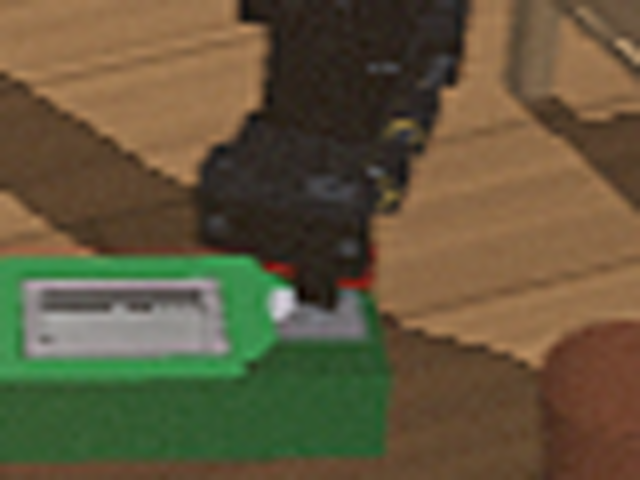

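The fingertips are well above the collar, so nothing is blocking them. The side load of about 5 N suggests friction in the shaft. I relieve it and press a bit further.

```bash
python3 -m pendant '[{"x":0.002,"y":-0.002,"z":0,"rx":0,"ry":0,"rz":0,"claw":0},{"x":0.003,"y":-0.003,"z":0,"rx":0,"ry":0,"rz":0,"claw":0},{"x":0.003,"y":-0.003,"z":-0.002,"rx":0,"ry":0,"rz":0,"claw":0},{"x":0.003,"y":-0.003,"z":-0.004,"rx":0,"ry":0,"rz":0,"claw":0},{"x":0.003,"y":-0.003,"z":-0.004,"rx":0,"ry":0,"rz":0,"claw":0},{"x":0.003,"y":-0.003,"z":-0.004,"rx":0,"ry":0,"rz":-0.01,"claw":0},{"x":0.003,"y":-0.003,"z":-0.004,"rx":0,"ry":0,"rz":-0.02,"claw":0},{"x":0.003,"y":-0.003,"z":-0.004,"rx":0,"ry":0,"rz":-0.03,"claw":0}]'; python3 -c "
from station import *;s=sense();print(s['moment'],s['tcp_pos'],s['wrist_force'])"
```

```text
time_s: 13.85
tcp_pos: [0.5797, 0.2176, 0.0589]
ee_rot: [[-0.747, -0.665, 0.003], [-0.665, 0.747, -0.0], [-0.002, -0.002, -1.0]]
wrist_force: [2.4, -3.9, 12.6]
gripper_width: 0.132
gripper_force: 30.0
[-0.92635188 -0.95031612  0.18461534] [0.57968405 0.21755633 0.05892979] [ 2.41221172 -3.89992188 12.63606633]
```

Torque is now 0.18 N m, so the key is driving the spindle. I release, rise and look at the bar's height and the saucer before turning on.

```bash
python3 -m pendant '[{"x":0,"y":0,"z":0.004,"rx":0,"ry":0,"rz":0.005,"claw":0.5},{"x":0,"y":0,"z":0.004,"rx":0,"ry":0,"rz":0.005,"claw":0.5},{"x":0,"y":0,"z":0.004,"rx":0,"ry":0,"rz":0.005,"claw":0.5},{"x":0,"y":0,"z":0.004,"rx":0,"ry":0,"rz":0.005,"claw":0.5},{"x":0,"y":0,"z":0.15,"rx":0,"ry":0,"rz":0.005,"claw":0.5},{"x":-0.08,"y":0.12,"z":0.4,"rx":0,"ry":0,"rz":0.005,"claw":0.5},{"x":-0.08,"y":0.12,"z":0.6,"rx":0,"ry":0,"rz":0.005,"claw":0.5},{"x":-0.08,"y":0.12,"z":0.6,"rx":0,"ry":0,"rz":0.005,"claw":0.5}]'
python3 m.py w4; python3 fit.py w4;python3 - <<'E'
from fit import *
p=pickle.load(open("w4.pkl","rb"));G,R=masks(p);print(R.sum())
for t in(.082,.078,.0755,.074): print(t,fit(p,R,[.578,.218,.73],(.05,.012,t-.01,t+.01)))
E
```

```text
time_s: 14.85
tcp_pos: [0.5607, 0.2496, 0.2123]
ee_rot: [[-0.736, -0.677, 0.01], [-0.677, 0.736, 0.006], [-0.011, -0.002, -1.0]]
wrist_force: [-0.1, 0.2, -0.5]
gripper_width: 0.499
gripper_force: 0.0
14.85 [0.56070266 0.24964909 0.21227129] [[-0.736, -0.677, 0.01], [-0.677, 0.736, 0.006], [-0.011, -0.002, -1.0]] [ 39.1  21.   -2.7   0.1 -65.7 -86.6]
[0.50135647 0.19757999 0.37370406]
[179.82404641  94.6317321 ] [223.92930787 170.5781309 ]
mould 0.82 [208. 134.] [0.561 0.177 0.046] 8415
[[0.566, 0.058], [0.477, 0.094], [0.531, 0.265], [0.637, 0.232]]
key_grip 0.63 [223. 168.] [0.569 0.215 0.092] 632
[[0.562, 0.193], [0.549, 0.204], [0.583, 0.241], [0.597, 0.229]]
key_grip 0.39 [209. 132.] [0.551 0.179 0.092] 8035
[[0.557, 0.077], [0.48, 0.109], [0.528, 0.254], [0.62, 0.224]]
saucer_center 0.61 [188.  97.] [0.544 0.134 0.046] 4459
[[0.556, 0.081], [0.5, 0.104], [0.53, 0.189], [0.591, 0.167]]
saucer_center 0.26 [222. 291.] [0.718 0.333 0.046] 691
[[0.685, 0.266], [0.653, 0.301], [0.719, 0.359], [0.753, 0.321]]
dry_saucer_center 0.43 [ 54. 191.] [0.746 0.08  0.051] 3216
[[0.755, -0.009], [0.711, -0.002], [0.738, 0.147], [0.788, 0.143]]
w4 mould [0.5557 0.1598 1.2003] 68.77092897644813 0.011891448594646985 collar [0.57813429 0.2176066 ] cav [0.54590761 0.13464612]
key [0.5777 0.2172 0.7198] 41.24008218760581 0.42780898876404494
key [0.5785 0.2184 0.7607] 43.58659698790791 0.33707865168539325
445
0.082 (array([0.57649094, 0.21769843, 0.73794199]), np.float64(0.41544943820224717))
0.078 (array([0.5769823 , 0.217524  , 0.74912832]), np.float64(0.3806179775280899))
0.0755 (array([0.57762489, 0.21754741, 0.74802742]), np.float64(0.36615168539325843))
0.074 (array([0.57882773, 0.21815025, 0.73578056]), np.float64(0.34508426966292133))
```

View pics/w4.png

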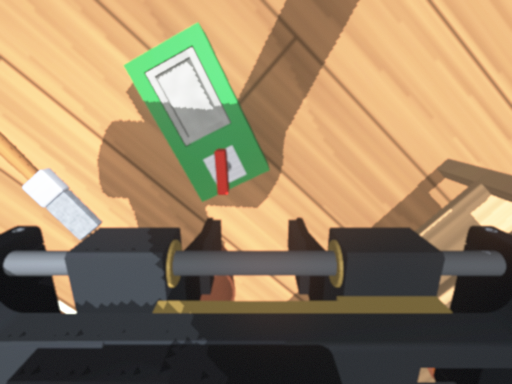

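The bar is at 42.7° and about 75 mm high, so it is dropped in, and the saucer is still flush. I regrasp and turn to the stop (bar at about 0°).

```bash
python3 -m pendant '[{"x":0.069,"y":-0.128,"z":-0.1,"rx":-0.002,"ry":0.003,"rz":0,"claw":0.5},{"x":0.069,"y":-0.128,"z":-0.25,"rx":-0.002,"ry":0.003,"rz":0,"claw":0.5},{"x":0.069,"y":-0.128,"z":-0.45,"rx":-0.002,"ry":0.003,"rz":0,"claw":0.5},{"x":0.069,"y":-0.128,"z":-0.57,"rx":-0.002,"ry":0.003,"rz":0,"claw":0.5},{"x":0.069,"y":-0.128,"z":-0.62,"rx":-0.002,"ry":0.003,"rz":0,"claw":0.5},{"x":0.069,"y":-0.128,"z":-0.62,"rx":-0.002,"ry":0.003,"rz":0,"claw":0},{"x":0.069,"y":-0.128,"z":-0.62,"rx":-0.002,"ry":0.003,"rz":0,"claw":0},{"x":0.069,"y":-0.128,"z":-0.62,"rx":-0.002,"ry":0.003,"rz":0,"claw":0}]'
python3 -m pendant '[{"x":0,"y":0,"z":0,"rx":0,"ry":0,"rz":0,"claw":0},{"x":0,"y":0,"z":0,"rx":0,"ry":0,"rz":0,"claw":0},{"x":0,"y":0,"z":0,"rx":0,"ry":0,"rz":0,"claw":0},{"x":0,"y":0,"z":0,"rx":0,"ry":0,"rz":0,"claw":0},{"x":0,"y":0,"z":0,"rx":0,"ry":0,"rz":0,"claw":0},{"x":0,"y":0,"z":-0.002,"rx":0,"ry":0,"rz":0,"claw":0},{"x":0,"y":0,"z":-0.004,"rx":0,"ry":0,"rz":0,"claw":0},{"x":0,"y":0,"z":-0.004,"rx":0,"ry":0,"rz":0,"claw":0}]'
```

```text
time_s: 16.15
tcp_pos: [0.5766, 0.2161, 0.0528]
ee_rot: [[-0.737, -0.676, -0.007], [-0.676, 0.737, -0.005], [0.008, 0.001, -1.0]]
wrist_force: [0.0, 0.8, 0.0]
gripper_width: 0.244
gripper_force: 0.0
time_s: 17.15
tcp_pos: [0.5767, 0.2158, 0.0519]
ee_rot: [[-0.737, -0.676, -0.007], [-0.676, 0.737, -0.006], [0.009, 0.001, -1.0]]
wrist_force: [0.5, -2.1, 9.0]
gripper_width: 0.136
gripper_force: 30.0
```

```bash
python3 -m pendant '[{"x":0.004,"y":0.006,"z":0.002,"rx":0.002,"ry":-0.003,"rz":-0.02,"claw":0},{"x":0.004,"y":0.006,"z":0.002,"rx":0.002,"ry":-0.003,"rz":-0.045,"claw":0},{"x":0.004,"y":0.006,"z":0.002,"rx":0.002,"ry":-0.003,"rz":-0.07,"claw":0},{"x":0.004,"y":0.006,"z":0.002,"rx":0.002,"ry":-0.003,"rz":-0.095,"claw":0},{"x":0.004,"y":0.006,"z":0.002,"rx":0.002,"ry":-0.003,"rz":-0.12,"claw":0},{"x":0.004,"y":0.006,"z":0.002,"rx":0.002,"ry":-0.003,"rz":-0.145,"claw":0},{"x":0.004,"y":0.006,"z":0.002,"rx":0.002,"ry":-0.003,"rz":-0.17,"claw":0},{"x":0.004,"y":0.006,"z":0.002,"rx":0.002,"ry":-0.003,"rz":-0.2,"claw":0}]'; python3 -c "
from station import *;s=sense();print(s['moment'],s['tcp_pos'],s['wrist_force'])"
```

```text
time_s: 18.15
tcp_pos: [0.577, 0.217, 0.0519]
ee_rot: [[-0.994, -0.111, -0.0], [-0.111, 0.994, 0.003], [-0.0, 0.003, -1.0]]
wrist_force: [0.1, -2.5, 7.7]
gripper_width: 0.136
gripper_force: 30.0
[-0.69804214 -0.09558071  0.21128651] [0.57696335 0.21697959 0.05187722] [ 0.12253173 -2.45307337  7.72576752]
```

```bash
python3 -m pendant '[{"x":0,"y":0,"z":0,"rx":0,"ry":0,"rz":-0.01,"claw":0},{"x":0,"y":0,"z":0,"rx":0,"ry":0,"rz":-0.02,"claw":0},{"x":0,"y":0,"z":0,"rx":0,"ry":0,"rz":-0.03,"claw":0},{"x":0,"y":0,"z":0,"rx":0,"ry":0,"rz":-0.04,"claw":0},{"x":0,"y":0,"z":0,"rx":0,"ry":0,"rz":-0.05,"claw":0},{"x":0,"y":0,"z":0,"rx":0,"ry":0,"rz":-0.05,"claw":0},{"x":0,"y":0,"z":0,"rx":0,"ry":0,"rz":-0.05,"claw":0},{"x":0,"y":0,"z":0,"rx":0,"ry":0,"rz":-0.05,"claw":0}]'; python3 -c "
from station import *;s=sense();print(s['moment'],s['tcp_pos'],s['wrist_force'],s['joints'])"
```

```text
time_s: 19.15
tcp_pos: [0.577, 0.2173, 0.0519]
ee_rot: [[-0.999, 0.042, 0.001], [0.042, 0.999, 0.004], [-0.001, 0.004, -1.0]]
wrist_force: [-0.5, -1.0, 8.7]
gripper_width: 0.139
gripper_force: 30.0
[-0.57208388 -0.04022302  0.24079396] [0.57703858 0.21728868 0.0519066 ] [-0.49402769 -0.96487173  8.70773516] [  35.58257308   30.56987268  -12.53395287   -0.19265834  -46.74119224
 -127.88374583]
```

```bash
python3 -m pendant '[{"x":0,"y":0,"z":0,"rx":0,"ry":0,"rz":-0.01,"claw":0},{"x":0,"y":0,"z":0,"rx":0,"ry":0,"rz":-0.02,"claw":0},{"x":0,"y":0,"z":0,"rx":0,"ry":0,"rz":-0.03,"claw":0},{"x":0,"y":0,"z":0,"rx":0,"ry":0,"rz":-0.03,"claw":0},{"x":0,"y":0,"z":0,"rx":0,"ry":0,"rz":-0.03,"claw":0},{"x":0,"y":0,"z":0,"rx":0,"ry":0,"rz":-0.03,"claw":0},{"x":0,"y":0,"z":0,"rx":0,"ry":0,"rz":-0.03,"claw":0},{"x":0,"y":0,"z":0,"rx":0,"ry":0,"rz":-0.03,"claw":0}]'
python3 - <<'E'
from h import *
s=sense();print(s['moment'],s['tcp_pos'],s['wrist_force'])
p=capture("scene");u=proj(p,[.56,.17,.06]).astype(int)
c=p["color"][u[1]-30:u[1]+30,u[0]-40:u[0]+40]
cv2.imwrite("pics/s2.png",cv2.cvtColor(cv2.resize(c,None,fx=8,fy=8,interpolation=cv2.INTER_CUBIC),cv2.COLOR_RGB2BGR))
E
```

```text
time_s: 20.15
tcp_pos: [0.5771, 0.2175, 0.0519]
ee_rot: [[-0.991, 0.136, 0.001], [0.136, 0.991, 0.004], [-0.001, 0.004, -1.0]]
wrist_force: [-0.5, -1.6, 7.3]
gripper_width: 0.135
gripper_force: 30.0
[-0.4974279  -0.03215989  0.19072507] [0.57706858 0.217451   0.05192392] [-0.52269388 -1.60003814  7.31046767]
```

View pics/s2.png

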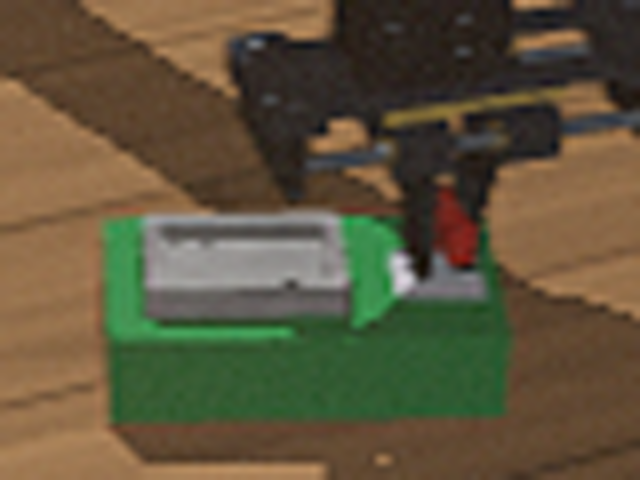

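The saucer stands about 16 mm proud, level, with the key down. I open partly so the finger clears the raised saucer, then rise and turn toward the saucer grasp.

```bash
python3 -m pendant '[{"x":0,"y":0,"z":0.004,"rx":0,"ry":0,"rz":0.01,"claw":0.35},{"x":0,"y":0,"z":0.004,"rx":0,"ry":0,"rz":0.01,"claw":0.35},{"x":0,"y":0,"z":0.004,"rx":0,"ry":0,"rz":0.01,"claw":0.35},{"x":0,"y":0,"z":0.15,"rx":0,"ry":0,"rz":0.01,"claw":0.35},{"x":0,"y":0,"z":0.35,"rx":0,"ry":0,"rz":0.01,"claw":0.35},{"x":0,"y":0.1,"z":0.55,"rx":0,"ry":0,"rz":0.06,"claw":0.5},{"x":0,"y":0.1,"z":0.6,"rx":0,"ry":0,"rz":0.11,"claw":0.8},{"x":0,"y":0.1,"z":0.6,"rx":0,"ry":0,"rz":0.16,"claw":1}]'
python3 -m pendant '[{"x":-0.03,"y":-0.1,"z":0.1,"rx":0,"ry":0,"rz":0.05,"claw":1},{"x":-0.06,"y":-0.2,"z":0.2,"rx":0,"ry":0,"rz":0.1,"claw":1},{"x":-0.09,"y":-0.3,"z":0.2,"rx":0,"ry":0,"rz":0.15,"claw":1},{"x":-0.12,"y":-0.4,"z":0.2,"rx":0,"ry":0,"rz":0.2,"claw":1},{"x":-0.127,"y":-0.43,"z":0.2,"rx":0,"ry":0,"rz":0.25,"claw":1},{"x":-0.127,"y":-0.43,"z":0.2,"rx":0,"ry":0,"rz":0.264,"claw":1},{"x":-0.127,"y":-0.43,"z":0.2,"rx":0,"ry":0,"rz":0.264,"claw":1},{"x":-0.127,"y":-0.43,"z":0.2,"rx":0,"ry":0,"rz":0.264,"claw":1}]'
python3 m.py w5
python3 - <<'E'
from fit import *
p=pickle.load(open("w5.pkl","rb"))
for r in regions_of(p,"saucer_center")[:1]: print(fit(p,r["region"],[.5455,.1348,1.196],(.09,.06,.046,.062)))
E
```

```text
time_s: 21.2
tcp_pos: [0.5771, 0.2429, 0.2023]
ee_rot: [[-0.932, -0.362, 0.001], [-0.362, 0.932, 0.005], [-0.003, 0.005, -1.0]]
wrist_force: [0.2, -0.1, -0.5]
gripper_width: 0.606
gripper_force: 0.0
time_s: 22.2
tcp_pos: [0.5449, 0.1347, 0.2505]
ee_rot: [[-0.369, -0.93, -0.004], [-0.93, 0.369, 0.001], [0.0, 0.004, -1.0]]
wrist_force: [-0.6, 0.4, -0.0]
gripper_width: 1.0
gripper_force: 0.0
22.2 [0.54492746 0.13472187 0.25049849] [[-0.369, -0.93, -0.004], [-0.93, 0.369, 0.001], [0.0, 0.004, -1.0]] [ 30.3  14.9  -5.9  -0.2 -69.4 -51.9]
[0.51605024 0.06406227 0.41282785]
[247.11181887 162.86538372] [255.29856079 237.25719041]
mould 0.92 [250. 203.] [0.568 0.18  0.046] 5095
[[0.566, 0.057], [0.476, 0.092], [0.537, 0.265], [0.64, 0.224]]
key_grip 0.81 [255. 236.] [0.572 0.21  0.092] 513
[[0.596, 0.19], [0.548, 0.193], [0.551, 0.221], [0.6, 0.218]]
saucer_center 0.59 [253. 169.] [0.544 0.136 0.046] 3118
[[0.595, 0.169], [0.557, 0.081], [0.499, 0.104], [0.532, 0.194]]
rack 0.88 [198.   6.] [ 0.534 -0.078  0.025] 438
[[0.55, -0.091], [0.508, -0.075], [0.517, -0.054], [0.56, -0.071]]
rack 0.3 [ 88. 172.] [0.773 0.055 0.025] 3230
[[0.78, -0.056], [0.733, -0.056], [0.753, 0.138], [0.808, 0.141]]
(array([0.54540449, 0.13398358, 1.19833716]), np.float64(0.02677998717126363))
```

View pics/w5.png

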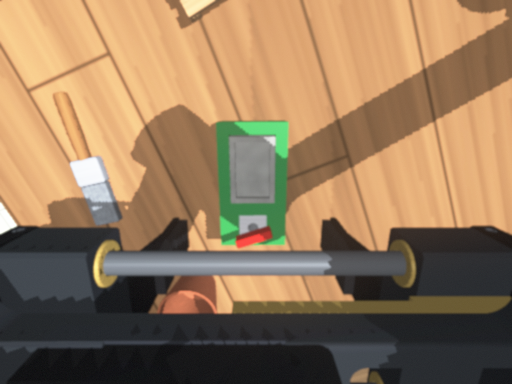

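The saucer is at (0.5454, 0.134), heading 68.6°, and the fingers are aligned. I descend and grip.

```bash
python3 -m pendant '[{"x":0.002,"y":-0.002,"z":-0.2,"rx":0,"ry":0,"rz":0,"claw":1},{"x":0.002,"y":-0.002,"z":-0.4,"rx":0,"ry":0,"rz":0,"claw":1},{"x":0.002,"y":-0.002,"z":-0.58,"rx":0,"ry":0,"rz":0,"claw":1},{"x":0.002,"y":-0.002,"z":-0.7,"rx":0,"ry":0,"rz":0,"claw":1},{"x":0.002,"y":-0.002,"z":-0.76,"rx":0,"ry":0,"rz":0,"claw":1},{"x":0.002,"y":-0.002,"z":-0.79,"rx":0,"ry":0,"rz":0,"claw":1},{"x":0.002,"y":-0.002,"z":-0.804,"rx":0,"ry":0,"rz":0,"claw":1},{"x":0.002,"y":-0.002,"z":-0.804,"rx":0,"ry":0,"rz":0,"claw":1}]'
python3 -m pendant '[{"x":0,"y":0,"z":0,"rx":0,"ry":0,"rz":0,"claw":0.5},{"x":0,"y":0,"z":0,"rx":0,"ry":0,"rz":0,"claw":0.5},{"x":0,"y":0,"z":0,"rx":0,"ry":0,"rz":0,"claw":0.5},{"x":0,"y":0,"z":0,"rx":0,"ry":0,"rz":0,"claw":0.5},{"x":0,"y":0,"z":0,"rx":0,"ry":0,"rz":0,"claw":0.5},{"x":0,"y":0,"z":0,"rx":0,"ry":0,"rz":0,"claw":0.5},{"x":0,"y":0,"z":0,"rx":0,"ry":0,"rz":0,"claw":0.5},{"x":0,"y":0,"z":0,"rx":0,"ry":0,"rz":0,"claw":0.5}]'
```

```text
time_s: 23.55
tcp_pos: [0.5461, 0.1344, 0.0506]
ee_rot: [[-0.368, -0.93, -0.002], [-0.93, 0.368, 0.002], [-0.001, 0.002, -1.0]]
wrist_force: [0.7, 0.2, 0.7]
gripper_width: 0.998
gripper_force: 0.0
time_s: 24.55
tcp_pos: [0.5459, 0.1342, 0.05]
ee_rot: [[-0.368, -0.93, -0.003], [-0.93, 0.368, 0.001], [-0.0, 0.003, -1.0]]
wrist_force: [1.1, -0.4, 2.0]
gripper_width: 0.684
gripper_force: 30.0
```

Gripped at 60 mm with 30 N. Now the straight lift.

```bash
python3 -m pendant '[{"x":0,"y":0,"z":0.02,"rx":0,"ry":0,"rz":0,"claw":0.5},{"x":0,"y":0,"z":0.05,"rx":0,"ry":0,"rz":0,"claw":0.5},{"x":0,"y":0,"z":0.09,"rx":0,"ry":0,"rz":0,"claw":0.5},{"x":0,"y":0,"z":0.14,"rx":0,"ry":0,"rz":0,"claw":0.5},{"x":0,"y":0,"z":0.22,"rx":0,"ry":0,"rz":0,"claw":0.5},{"x":0,"y":0,"z":0.3,"rx":0,"ry":0,"rz":0,"claw":0.5},{"x":0,"y":0,"z":0.4,"rx":0,"ry":0,"rz":0,"claw":0.5},{"x":0,"y":0,"z":0.48,"rx":0,"ry":0,"rz":0,"claw":0.5}]'
python3 -m pendant '[{"x":0,"y":-0.08,"z":0.05,"rx":0,"ry":0,"rz":-0.045,"claw":0.5},{"x":-0.02,"y":-0.18,"z":0.1,"rx":0,"ry":0,"rz":-0.09,"claw":0.5},{"x":-0.04,"y":-0.3,"z":0.1,"rx":0,"ry":0,"rz":-0.135,"claw":0.5},{"x":-0.06,"y":-0.42,"z":0.1,"rx":0,"ry":0,"rz":-0.18,"claw":0.5},{"x":-0.08,"y":-0.54,"z":0.1,"rx":0,"ry":0,"rz":-0.225,"claw":0.5},{"x":-0.1,"y":-0.64,"z":0.1,"rx":0,"ry":0,"rz":-0.27,"claw":0.5},{"x":-0.1,"y":-0.68,"z":0.1,"rx":0,"ry":0,"rz":-0.315,"claw":0.5},{"x":-0.1,"y":-0.7,"z":0.1,"rx":0,"ry":0,"rz":-0.345,"claw":0.5}]'
python3 m.py w6
```

```text
time_s: 25.55
tcp_pos: [0.5451, 0.1341, 0.1715]
ee_rot: [[-0.368, -0.93, -0.003], [-0.93, 0.368, 0.002], [-0.0, 0.004, -1.0]]
wrist_force: [0.4, -0.9, -2.8]
gripper_width: 0.686
gripper_force: 30.0
time_s: 26.55
tcp_pos: [0.5196, -0.0415, 0.1954]
ee_rot: [[-0.994, -0.105, -0.001], [-0.105, 0.994, 0.004], [0.001, 0.004, -1.0]]
wrist_force: [-0.2, 0.2, -2.9]
gripper_width: 0.684
gripper_force: 30.0
26.55 [ 0.51961482 -0.04150237  0.19538804] [[-0.994, -0.105, -0.001], [-0.105, 0.994, 0.004], [0.001, 0.004, -1.0]] [ 13.1  13.3 -16.2  -0.3 -60.5 -97. ]
[ 0.4421868  -0.04930295  0.35776485]
[383.60089589 215.65625686] [470.71204697 254.32805237]
mould 0.84 [385. 203.] [0.532 0.123 0.046] 7455
[[0.56, 0.042], [0.469, 0.072], [0.543, 0.26], [0.648, 0.243]]
mould 0.63 [149. 139.] [ 0.485 -0.164  0.046] 12061
[[0.447, -0.287], [0.42, -0.082], [0.542, -0.07], [0.572, -0.299]]
saucer_center 0.96 [255. 215.] [ 0.564 -0.034  0.046] 10930
[[0.695, -0.092], [0.502, -0.1], [0.491, 0.019], [0.683, 0.047]]
rack 0.64 [153. 134.] [ 0.482 -0.166  0.025] 11526
[[0.448, -0.303], [0.42, -0.084], [0.549, -0.072], [0.579, -0.316]]
dry_saucer_center 0.79 [ 67. 144.] [ 0.499 -0.253  0.051] 5277
[[0.464, -0.295], [0.447, -0.22], [0.543, -0.213], [0.562, -0.294]]
dry_saucer_center 0.46 [255. 216.] [ 0.563 -0.034  0.051] 11119
[[0.502, -0.102], [0.489, 0.016], [0.677, 0.046], [0.691, -0.092]]
```

View pics/w6.png

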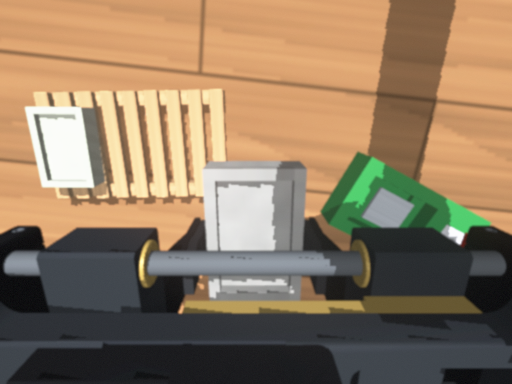

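The held saucer sits level at (255,230), and the rack lies at columns 35–227 with the dry saucer on its left end, (65,147). I compute the free spot from the rack corners.

Run:
```python
from fit import *
p=pickle.load(open("w6.pkl","rb"))
for uv in[(35,92),(222,89),(227,199),(57,198)]: print(uv,hit(p,uv,.025).round(4))
q=capture("side")
for P in (p,):
    h=cv2.cvtColor(P["color"],cv2.COLOR_RGB2HSV)
    print(P["color"][110,222],P["color"][110,240],P["color"][95,60])
# fit +x, +y edges by box hull over rack region + dry region
import numpy as np
s=regions_of(q,"rack")[0];d=[r for r in regions_of(q,"dry_saucer_center")][0]
print(s["conf"],d["conf"],d["centre"],hit(q,d["centre"],.05))
m=np.zeros((384,512),np.uint8);cv2.fillPoly(m,[cv2.convexHull(np.argwhere(s["region"])[:,::-1].astype(np.int32))],1)
v,f=fit(q,m,[.5,-.18,.1],(.13,.22,0,.025));print("side fit",v,f)
c,sn=np.cos(v[2]),np.sin(v[2]);print("free",v[0]-.05*sn,v[1]+.05*c)
```

```text
(35, 92) [ 0.4474 -0.3021  0.025 ]
(222, 89) [ 0.4214 -0.0873  0.025 ]
(227, 199) [ 0.5544 -0.0713  0.025 ]
(57, 198) [ 0.5757 -0.2894  0.025 ]
[241 205 152] [220 164 114] [248 222 169]
0.9 0.62 [323.0, 187.6] [ 0.49609882 -0.25852449  0.05      ]
side fit [ 0.4991168  -0.18695073  0.10593969] 0.22469703770197486
free 0.49382971348460997 -0.1372310527549846
```

The rack centre is (0.4997, -0.187), heading 6.5°, with sides matching 130 x 220. The free spot is (0.494, -0.137). I move above it and lower to a few mm over the slats.

```bash
python3 -m pendant '[{"x":-0.03,"y":-0.1,"z":0,"rx":0,"ry":0,"rz":0.002,"claw":0.5},{"x":-0.07,"y":-0.24,"z":0,"rx":0,"ry":0,"rz":0.002,"claw":0.5},{"x":-0.104,"y":-0.36,"z":0,"rx":0,"ry":0,"rz":0.002,"claw":0.5},{"x":-0.104,"y":-0.382,"z":-0.08,"rx":0,"ry":0,"rz":0.002,"claw":0.5},{"x":-0.104,"y":-0.382,"z":-0.2,"rx":0,"ry":0,"rz":0.002,"claw":0.5},{"x":-0.104,"y":-0.382,"z":-0.34,"rx":0,"ry":0,"rz":0.002,"claw":0.5},{"x":-0.104,"y":-0.382,"z":-0.46,"rx":0,"ry":0,"rz":0.002,"claw":0.5},{"x":-0.104,"y":-0.382,"z":-0.54,"rx":0,"ry":0,"rz":0.002,"claw":0.5}]'
python3 -m pendant '[{"x":0,"y":0,"z":-0.02,"rx":0,"ry":0,"rz":0,"claw":0.5},{"x":0,"y":0,"z":-0.04,"rx":0,"ry":0,"rz":0,"claw":0.5},{"x":0,"y":0,"z":-0.05,"rx":0,"ry":0,"rz":0,"claw":0.5},{"x":0,"y":0,"z":-0.058,"rx":0,"ry":0,"rz":0,"claw":0.5},{"x":0,"y":0,"z":-0.058,"rx":0,"ry":0,"rz":0,"claw":0.5},{"x":0,"y":0,"z":-0.058,"rx":0,"ry":0,"rz":0,"claw":0.5},{"x":0,"y":0,"z":-0.058,"rx":0,"ry":0,"rz":0,"claw":0.5},{"x":0,"y":0,"z":-0.058,"rx":0,"ry":0,"rz":0,"claw":0.5}]'; python3 -c "
from station import *;s=sense();print(s['moment'],s['tcp_pos'],s['wrist_force'])"
```

```text
time_s: 28.0
tcp_pos: [0.4941, -0.1363, 0.0584]
ee_rot: [[-0.993, -0.117, -0.002], [-0.117, 0.993, 0.003], [0.002, 0.004, -1.0]]
wrist_force: [-0.4, 0.2, -3.5]
gripper_width: 0.686
gripper_force: 30.0
time_s: 29.0
tcp_pos: [0.4946, -0.1364, 0.0454]
ee_rot: [[-0.993, -0.116, -0.0], [-0.116, 0.993, 0.003], [0.0, 0.004, -1.0]]
wrist_force: [0.4, -0.7, -3.4]
gripper_width: 0.689
gripper_force: 30.0
[ 0.0528861  -0.13836694  0.01056667] [ 0.49458402 -0.13640391  0.04537879] [ 0.43406196 -0.70135456 -3.41457577]
```

Weight is still carried (3.4 N). I lower the last 6 mm slowly.

```bash
python3 -m pendant '[{"x":0,"y":0,"z":-0.004,"rx":0,"ry":0,"rz":0,"claw":0.5},{"x":0,"y":0,"z":-0.008,"rx":0,"ry":0,"rz":0,"claw":0.5},{"x":0,"y":0,"z":-0.012,"rx":0,"ry":0,"rz":0,"claw":0.5},{"x":0,"y":0,"z":-0.016,"rx":0,"ry":0,"rz":0,"claw":0.5},{"x":0,"y":0,"z":-0.02,"rx":0,"ry":0,"rz":0,"claw":0.5},{"x":0,"y":0,"z":-0.024,"rx":0,"ry":0,"rz":0,"claw":0.5},{"x":0,"y":0,"z":-0.024,"rx":0,"ry":0,"rz":0,"claw":0.5},{"x":0,"y":0,"z":-0.024,"rx":0,"ry":0,"rz":0,"claw":0.5}]'
```

```text
time_s: 30.0
tcp_pos: [0.4945, -0.1364, 0.0403]
ee_rot: [[-0.993, -0.116, -0.0], [-0.116, 0.993, 0.003], [-0.0, 0.003, -1.0]]
wrist_force: [-2.9, 1.4, 5.8]
gripper_width: 0.69
gripper_force: 30.0
```

It is in contact with the slats, so I release and rise.

```bash
python3 -m pendant '[{"x":0,"y":0,"z":0.003,"rx":0,"ry":0,"rz":0,"claw":0.5},{"x":0,"y":0,"z":0.003,"rx":0,"ry":0,"rz":0,"claw":0.95},{"x":0,"y":0,"z":0.003,"rx":0,"ry":0,"rz":0,"claw":0.95},{"x":0,"y":0,"z":0.003,"rx":0,"ry":0,"rz":0,"claw":0.95},{"x":0,"y":0,"z":0.003,"rx":0,"ry":0,"rz":0,"claw":0.95},{"x":0,"y":0,"z":0.1,"rx":0,"ry":0,"rz":0,"claw":0.95},{"x":0,"y":0,"z":0.3,"rx":0,"ry":0,"rz":0,"claw":0.95},{"x":0,"y":0,"z":0.5,"rx":0,"ry":0,"rz":0,"claw":0.95}]'
python3 -m pendant '[{"x":0,"y":0.05,"z":0.2,"rx":0,"ry":0,"rz":0,"claw":0.95},{"x":0.2,"y":0.1,"z":0.4,"rx":0,"ry":0,"rz":0,"claw":0.95},{"x":0.3,"y":0.2,"z":0.5,"rx":0,"ry":0,"rz":0,"claw":0.95},{"x":0.4,"y":0.2,"z":0.5,"rx":0,"ry":0,"rz":0,"claw":0.95},{"x":0.4,"y":0.2,"z":0.5,"rx":0,"ry":0,"rz":0,"claw":0.95},{"x":0.4,"y":0.2,"z":0.5,"rx":0,"ry":0,"rz":0,"claw":0.95},{"x":0.4,"y":0.2,"z":0.5,"rx":0,"ry":0,"rz":0,"claw":0.95},{"x":0.4,"y":0.2,"z":0.5,"rx":0,"ry":0,"rz":0,"claw":0.95}]'
python3 m.py w7
```

```text
time_s: 31.0
tcp_pos: [0.4943, -0.1364, 0.1654]
ee_rot: [[-0.993, -0.116, -0.002], [-0.116, 0.993, 0.003], [0.001, 0.003, -1.0]]
wrist_force: [0.4, 0.4, 1.0]
gripper_width: 0.947
gripper_force: 0.0
time_s: 32.0
tcp_pos: [0.594, -0.0866, 0.2895]
ee_rot: [[-0.993, -0.116, -0.001], [-0.116, 0.993, 0.003], [0.0, 0.004, -1.0]]
wrist_force: [0.6, 0.8, -0.9]
gripper_width: 0.951
gripper_force: 0.0
32.0 [ 0.59397551 -0.08662508  0.28951833] [[-0.993, -0.116, -0.001], [-0.116, 0.993, 0.003], [0.0, 0.004, -1.0]] [  7.   17.5   3.4  -0.2 -75.9 -90.3]
[ 0.51654133 -0.09516822  0.45183209]
[395.65008264 150.83459509] [466.78655488 179.14946947]
mould 0.59 [405. 149.] [0.544 0.139 0.046] 7582
[[0.562, 0.045], [0.472, 0.077], [0.541, 0.261], [0.642, 0.239]]
key_grip 0.83 [465. 178.] [0.571 0.205 0.092] 682
[[0.591, 0.175], [0.543, 0.178], [0.552, 0.218], [0.601, 0.217]]
saucer_center 0.82 [229.  88.] [ 0.49  -0.132  0.046] 2887
[[0.451, -0.169], [0.444, -0.11], [0.534, -0.1], [0.541, -0.163]]
rack 0.65 [192.  89.] [ 0.496 -0.188  0.025] 6150
[[0.446, -0.303], [0.421, -0.085], [0.551, -0.068], [0.579, -0.307]]
rack 0.63 [407. 151.] [0.549 0.154 0.025] 7875
[[0.564, 0.051], [0.468, 0.086], [0.543, 0.28], [0.651, 0.255]]
dry_saucer_center 0.61 [140.  87.] [ 0.503 -0.255  0.051] 3313
[[0.464, -0.294], [0.452, -0.228], [0.545, -0.219], [0.558, -0.29]]
```

View pics/w7.png

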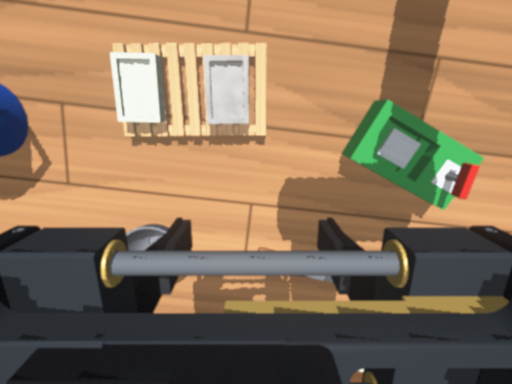

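The new saucer lies flat at (228,90) on the rack's free half, aligned with the slats' frame. The dry saucer at (140,88) has not moved, and the arm is clear. Handing in.

```bash
python3 -c "
from station import *;print(finish_job())"
```

```text
the job is handed in; nothing more can be done
None
```

The new saucer is out of the mould and lies flat, right way up, on the empty half of the rack; the dry saucer looks undisturbed, the arm is clear and the job was handed in at about 32 s, though no verdict came back.

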